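Box the speed controller and put the lid on

TASK

Put the small black speed controller (the smaller of the two black modules lying on the green cutting mat) flat into the open grey project box, then close the box with its grey lift-off lid so that the lid sits flat and fully down all round, square with the box. Leave the bigger black adapter where it lies.

Things in the scene. Friction and masses are not known exactly. Their poses are not given: they have to be found in the camera images.
- controller_center (a point): Speed controller: the smaller of the two black modules on the green mat, a flat rounded block 56 x 35 x 18 mm (x, y, z), loose, lying flat; the mat is 3 mm thick. This point is its centre, 9 mm above its underside; its x axis runs along the 56 mm length, z is up. Grasp it across the 35 mm width.
- box: Open-topped grey plastic project box, 118 x 100 x 34 mm outside (x, y, z), walls and floor 4 mm thick, inside 110 x 92 mm and 30 mm deep; it is fixed to the worktop and cannot shift. Origin: centre of its underside, on the worktop; x along its 118 mm side, z up. Mind, between robot and mat, a thin lamp post with a swivelling level arm 0.30 m above the worktop.
- lid_grip (a point): Grey lid, loose, right way up on the mat. Plate 130 x 112 x 5 mm; under it a panel 94 x 76 x 6 mm enters the box with 8 mm play all round; on top a solid grip bar 70 (x) x 14 (y) mm, 30 mm high. Point: in the bar, 8 mm below its top, 22 above the plate, 33 above the lid's lowest face; x along bar and 130 mm side, z up. Seated: point 61 mm above the box's underside at its centre, either way round.
- adapter_center (a point): Bigger black adapter on the green mat, 84 x 51 x 28 mm (x, y, z), loose: not wanted in the box, to be left where it lies. This point is its centre, 14 mm above its underside.
Mind the look-alikes: they are no part of the job. Leave any pink look-alike of the part that bears controller_center alone.

How it is judged:
On the way:
1. the speed controller lies in the box, let go (x of controller_center in the frame of box between -0.05 and 0.05 m and y of controller_center in the frame of box between -0.042 and 0.042 m and z of controller_center in the frame of box below 0.018 m and contact force between the fingers and controller below 0.2 N), for 0.2 s.
At the end, for the whole second after the job is handed in: The speed controller lies flat (10 degrees) on the floor inside the box; the lid rests on the rim: grip point within 13 mm of the box centre and 57 to 64 mm above the box underside, level within 0.05 rad, square with the box within 0.21 rad either way round; both let go and at rest (x of controller_center in the frame of box between -0.05 and 0.05 m and y of controller_center in the frame of box between -0.042 and 0.042 m and z of controller_center in the frame of box below 0.018 m and angle between controller_center's own z axis and vertical below 0.17 rad and horizontal distance between lid_grip and box below 0.013 m and z of lid_grip in the frame of box between 0.057 and 0.064 m and angle between lid_grip's own z axis and vertical below 0.05 rad and angle between the x axis of lid_grip and the x axis of box, either way round below 0.21 rad and linear speed of each of lid, controller below 0.02 m/s); the robot touches nothing.
It fails at once if the bigger black adapter is shifted by more than 20 mm (distance of adapter_center from where it was at the start of the episode above 0.02 m).
It also fails if it takes over 64 s, if anything falls off the work surface, if the arm or the gripper's body presses on something with over 40 N, if the wrist force passes 120 N, or if a joint passes its speed limit or range.

ROBOT

A 6-joint arm with a two-finger parallel gripper is mounted at the origin on a cart in front of the work surface, level with it; the furniture and walls round the work are solid. World frame = base frame: x ahead of the robot, y to its left, z up, the work surface at z = 0. Lengths are in m, angles in rad, forces in N, time in s.
With the tool pointing down it reaches from about 0.275 to 0.775 m from the base axis. Payload 14.6 kg.
Tool frame: the origin (TCP) lies at the very end of the fingers, on their centre line; the grasp point (between the pads) lies env.pinch_z behind it (env.pinch_z is the distance from the TCP to the grasp point, in m); z points along the fingers, y is the line along which they close (so a half turn about z gives the same grasp; the last joint's range is limited). The gripper opens to 85 mm and grips with 20 to 120 N. Pads are 22 mm wide; open, the fingers measure 114 mm over their backs; the gripper's body (76 mm by 85 mm) begins 54 mm behind the grasp point. The pads swing forward as they close: fully open they stand 13 mm farther back than shut.
Start: joints at [1.01, 0.263, -0.048, 1.259, 0, 1.415], TCP at [0.207, 0.482, 0.199] pointing down, gripper open.
Joint ranges: [-2.65, 2.65], [-0.89, 1.7], [-1.18, 1.37], [-2.13, 2.11], [-1.35, 1.29], [-3.14, 3.14]. Speed limits (rad/s): [1.89, 1.89, 2.57, 2.79, 3.14, 3.14].

INTERFACE

Orientations are given as [roll, pitch, yaw] about the fixed x, y, z axes, in that order (R = Rz(yaw) Ry(pitch) Rx(roll)).
In Python, from rig import env gives the robot as it stands.
- The arm moves only by the tool arm_command, never from a script. Its argument "series" is a list that holds one entry, the list of rows, each a list of 7 numbers: the shift along the world's x, y, z in mm, then the turn, a rotation vector about the world's x, y, z in rad, then the opening, from -1 (shut) to 1 (fully open). In form: [[[tx, ty, tz, rx, ry, rz, grip], ...]]. A call has 1 to 8 rows; each row shifts and turns the commanded pose from where the row before left it; what a row does not reach is not made up. A row lasts 1/12 s, in which the tool goes at most 41.7 mm and 7.16 degrees, less where a joint would pass 70% of its speed; a pose out of reach is approached as far as the arm can. A call is refused whole if a number of a shift passes 41.7 or a number of a turn 0.125, either way. A call with a gripper value outside its range is refused whole. The fingers move at their own pace and stop on an object; the grip force is fixed at half the most. Time passes only in rows, so rows that do not move let the fingers close. It gives the time, the measured TCP pose, the force, the opening and the grip force at its end, in the units of the state.
- env.get_obs(): the state, without advancing time (a new reading comes with each control period).
- env.camera(name): name is "side" or "top"; returns (picture, depth): 480x640x3 uint8, red, green, blue; 480x640 float32, m along the optical axis (not along the pixel's ray), 0 where there is no reading.
- env.get_calibration(name): a dict with "fx", "fy", "cx", "cy" (pixels), "eye" and "orientation" of the camera in the world. Camera axes: x right, y up, looking along -z (the intrinsics and any distortion apply to the point x, -y, -z); pixel columns grow to the right and rows downward; lengths in m; the calibration is good to about 2 mm. A picture is of the moment at which its call begins. get_calibration takes no time and is no camera call.
- env.sign_off(): hands the job in; it is judged then, once.
The state is a dict: "t": time; "joint_pos": joint angles; "dq": joint speeds; "effort": joint torques, N m; "tcp_pos": TCP position; "tcp_rot": TCP orientation; "ft_force": force on the tool from outside, world axes, zero at the start; "moment": the same for the moment, N m; "width": opening from 0.0 (shut) to 1.0 (fully open); "gripper_force": force on a finger pad.
Only numpy, scipy, OpenCV 4.12 (cv2) and the standard library are available. Lean on these libraries where they do the work, as an engineer would, in place of code of your own. Each camera call takes 0.05 s, during which the arm holds its last target. There are 200 camera calls.

## Working session

There is one attempt and no reset: what is moved stays moved. The work goes in short steps, Python scripts to look and compute and a tool call to move; the robot and the scene stay as the last step left them, time stands still between calls to the robot, and variables do not carry over. Pictures are saved under pics/ and viewed, at most 10 in all, crops included, and the job is handed in when it is done.

Besides the shell and the picture viewer there is one more tool, called after "Call:" as name([rows], argument=value, ...), one row to a line, values as JSON. arm_command: Moves the arm, as the interface text tells. Its arguments: {"type":"object","properties":{"series":{"type":"array","items":{"type":"array","items":{"type":"array","items":{"type":"number"}}}}},"required":["series"]}

```bash
mkdir -p pics; cat > h.py <<'E'
from rig import env
import numpy as np, cv2
def shot(n,name):
    im,d=env.camera(n); cv2.imwrite(f'pics/{name}.png',im[:,:,::-1]); np.savez(f'pics/{name}.npz',im=im,d=d); return im,d
E
python3 - <<'E'
from h import *
for n in('top','side'):
    shot(n,n+'0'); print(n,env.get_calibration(n))
o=env.get_obs(); print(o, env.pinch_z)
E
```

```text
top {'fx': 621.0110667781513, 'fy': 621.0110667781513, 'cx': 320.0986166746764, 'cy': 237.52441992653925, 'eye': array([0.31059964, 0.03960755, 1.12937853]), 'orientation': array([ 0.15290199,  0.01690527, -1.55302431])}
side {'fx': 545.3492907355804, 'fy': 545.3492907355804, 'cx': 315.8447132982456, 'cy': 243.20703430460574, 'eye': array([0.22768778, 0.38781206, 0.78638358]), 'orientation': array([ 4.87680764e-01,  1.52961561e-03, -2.56212400e+00])}
{'t': 0.1, 'joint_pos': array([ 1.00973459e+00,  2.63509252e-01, -4.88412855e-02,  1.25941347e+00,
        2.22066776e-05,  1.41548291e+00]), 'dq': array([-1.38930975e-03, -4.86621698e-04,  2.99952176e-03, -7.43207709e-05,
        1.01613524e-03, -1.94862619e-04]), 'effort': array([ 3.01272950e-03, -6.38577819e+01,  3.85062253e+01,  9.96118295e-03,
       -1.33413978e-04, -1.81363907e-05]), 'tcp_pos': array([0.2070826 , 0.48214429, 0.19826731]), 'tcp_rot': array([-3.14064006e+00, -1.71629563e-04,  2.73584424e+00]), 'ft_force': array([-0.55182312,  0.43261627,  0.87126754]), 'moment': array([ 0.04754792, -0.0079543 , -0.02737828]), 'gripper_force': 0.0, 'width': 0.9966327222606449} 0.0187
```

View pics/top0.png

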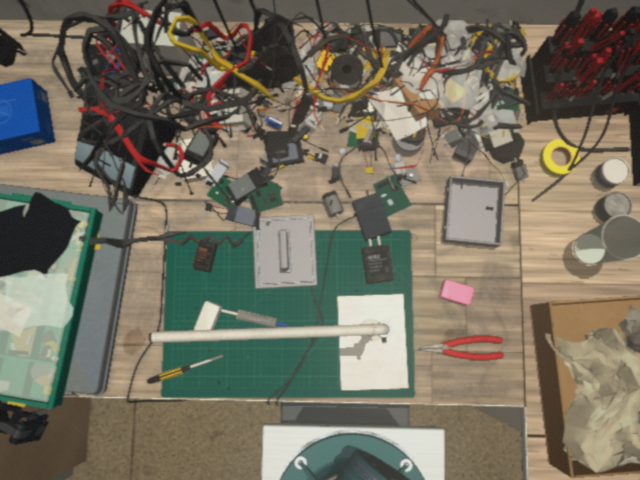

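View pics/side0.png

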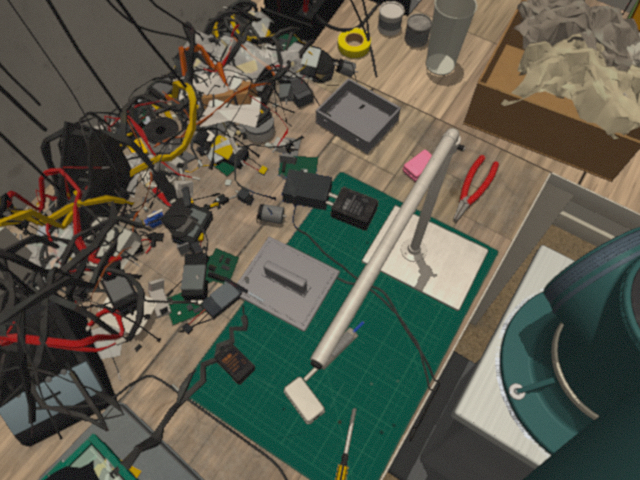

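The top view shows the lamp arm running from (150,337) to the post at (385,328), the lid at (285,252) and its bar at (284,250). The controller is at (205,255), the adapter at (377,263), the box at (473,211), and the pink look-alike at (457,292). The side view agrees: controller (235,362), lid (290,280), box (357,115).

```bash
cat >> h.py <<'E'
from scipy.spatial.transform import Rotation as Ro
def world(n,d):
    c=env.get_calibration(n); v,u=np.mgrid[0:480,0:640]
    p=np.stack([(u-c['cx'])/c['fx']*d,-(v-c['cy'])/c['fy']*d,-d],-1)
    return p@Ro.from_euler('xyz',c['orientation']).as_matrix().T+c['eye']
def rect(P,m):
    q=P[m][:,:2].astype(np.float32)*1000
    (cx,cy),(w,h),a=cv2.minAreaRect(q); a=np.radians(a)
    if w<h: w,h=h,w; a+=np.pi/2
    a=(a+np.pi/2)%np.pi-np.pi/2
    return 'ctr %.0f %.0f size %.0f x %.0f long-axis yaw %.3f  z %.0f n %d'%(cx,cy,w,h,a,1000*np.median(P[m][:,2]),m.sum())
def big(m):
    n,l,s,_=cv2.connectedComponentsWithStats(m.astype(np.uint8)); return l==1+np.argmax(s[1:,4])
def win(u0,u1,v0,v1):
    m=np.zeros((480,640),bool); m[v0:v1,u0:u1]=1; return m
E
python3 - <<'E'
from h import *
z=np.load('pics/top0.npz'); P=world('top',z['d']); d=z['d']; Z=P[...,2]; I=z['im'].astype(int); ok=d>0
dark=I.max(2)<70
print('mat z',np.median(Z[300:380,180:240]),'table',np.median(Z[250:280,440:520]))
print('ctrl',rect(P,big(win(188,222,236,276)&ok&(Z>.012))), rect(P,big(win(188,222,236,276)&ok&dark)))
print('adapter',rect(P,big(win(355,400,240,290)&ok&(Z>.016))))
print('lid',rect(P,big(win(240,325,208,297)&ok&(Z>.008)&(Z<.025)&(np.abs(I[...,0]-I[...,1])<12))))
print('bar',rect(P,big(win(260,305,215,285)&ok&(Z>.032))))
print('box',rect(P,big(win(430,515,165,255)&ok&(Z>.028))))
print('lamp',rect(P,big(win(130,400,300,360)&ok&(Z>.2))))
m=big(win(130,400,300,360)&ok&(Z>.2)); print(P[m][:,2].max(), P[m][:,2].min())
print('post',rect(P,big(win(340,405,300,385)&ok&(Z>.05)&(Z<.26))))
# same from side cam
z=np.load('pics/side0.npz'); P=world('side',z['d']); Z=P[...,2]; ok=z['d']>0
print('S ctrl',rect(P,big(win(212,258,338,386)&ok&(Z>.014))))
print('S bar',rect(P,big(win(255,315,250,300)&ok&(Z>.032))))
print('S box',rect(P,big(win(310,405,78,155)&ok&(Z>.028))))
print('S lamp',rect(P,big(win(300,470,120,380)&ok&(Z>.2))))
for h in(.05,.1,.15,.2,.25): 
  m=(np.abs(Z-h)<.01)&win(390,470,130,270)&ok
  print(h,m.sum(),P[m].mean(0).round(3) if m.any() else '')
E
```

```text
mat z 0.00490851056518371 table 0.0011841111266722715
ctrl ctr 450 271 size 65 x 60 long-axis yaw 0.039  z 21 n 669 ctr 448 271 size 61 x 41 long-axis yaw -0.298  z 21 n 471
adapter ctr 441 -42 size 78 x 50 long-axis yaw 0.140  z 32 n 1073
lid ctr 461 138 size 146 x 136 long-axis yaw 0.068  z 15 n 4078
bar ctr 456 125 size 69 x 14 long-axis yaw 0.071  z 44 n 322
box ctr 534 -216 size 120 x 102 long-axis yaw -0.090  z 34 n 673
lamp ctr 312 119 size 319 x 28 long-axis yaw -1.554  z 310 n 2744
0.3157654589823057 0.2726348587315529Traceback (most recent call last):
  File "<stdin>", line 12, in <module>
  File "h.py", line 17, in big
    n,l,s,_=cv2.connectedComponentsWithStats(m.astype(np.uint8)); return l==1+np.argmax(s[1:,4])
                                                                              ~~~~~~~~~^^^^^^^^^
    return _wrapfunc(a, 'argmax', axis=axis, out=out, **kwds)
    return bound(*args, **kwds)
ValueError: attempt to get argmax of an empty sequence
```

```bash
python3 - <<'E'
from h import *
z=np.load('pics/side0.npz'); P=world('side',z['d']); Z=P[...,2]; ok=z['d']>0; I=z['im'].astype(int)
dark=I.max(2)<70
print('S ctrl',rect(P,big(win(212,258,338,386)&ok&(Z>.014))),rect(P,big(win(212,258,338,386)&ok&dark&(Z>.014))))
print('S ctrl top',rect(P,big(win(212,258,338,386)&ok&(Z>.018))))
print('S bar',rect(P,big(win(255,315,250,300)&ok&(Z>.036))))
print('S box',rect(P,big(win(310,405,78,155)&ok&(Z>.028))))
print('S lamp',rect(P,big(win(300,470,120,380)&ok&(Z>.2))))
for h in(.05,.1,.15,.2,.25): 
  m=(np.abs(Z-h)<.01)&win(390,470,130,270)&ok&(P[...,0]<.4)
  print(h,m.sum(),P[m].mean(0).round(3) if m.any() else '')
z=np.load('pics/top0.npz'); P=world('top',z['d']); Z=P[...,2]; ok=z['d']>0; I=z['im'].astype(int)
for t in (.014,.017,.019): print('T ctrl',t,rect(P,big(win(188,222,236,276)&ok&(Z>t)&(I.max(2)<80))))
c=np.hstack([cv2.resize(np.load(f'pics/{n}0.npz')['im'][v-25:v+25,u-25:u+25],(400,400),interpolation=0) for n,u,v in(('top',205,256),('side',235,362))])
cv2.imwrite('pics/c1.png',c[:,:,::-1])
E
```

```text
S ctrl ctr 448 275 size 63 x 42 long-axis yaw -0.277  z 22 n 918 ctr 448 273 size 61 x 42 long-axis yaw -0.162  z 22 n 805
S ctrl top ctr 445 273 size 55 x 33 long-axis yaw -0.190  z 22 n 858
S bar ctr 456 128 size 70 x 15 long-axis yaw 0.057  z 44 n 466
S box ctr 533 -213 size 120 x 104 long-axis yaw -0.080  z 34 n 777
S lamp ctr 304 122 size 316 x 29 long-axis yaw -1.508  z 311 n 4397
0.05 61 [ 0.316 -0.024  0.05 ]
0.1 71 [ 0.316 -0.024  0.1  ]
0.15 89 [ 0.316 -0.024  0.15 ]
0.2 100 [ 0.315 -0.024  0.2  ]
0.25 71 [ 0.313 -0.025  0.25 ]
T ctrl 0.014 ctr 449 275 size 64 x 53 long-axis yaw 0.025  z 21 n 550
T ctrl 0.017 ctr 446 271 size 54 x 37 long-axis yaw -0.182  z 22 n 478
T ctrl 0.019 ctr 446 270 size 54 x 34 long-axis yaw -0.208  z 22 n 426
```

View pics/c1.png

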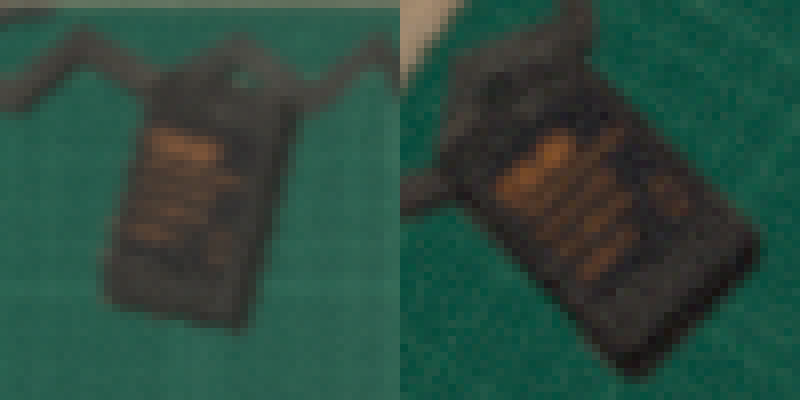

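The crop shows the controller's label face, with a dark decor cable behind its far edge. The controller is at about (446, 271) mm with yaw -0.2. I'll raise clear of the lamp and then go over.

Call:
arm_command([
  [[0,0,33,0,0,0,1],[0,0,33,0,0,0,1],[0,0,33,0,0,0,1],[0,0,33,0,0,0,1],[0,0,33,0,0,0,1],[0,0,33,0,0,0,1]],
])

```text
t: 0.6
tcp_pos: [0.2069, 0.4819, 0.3982]
tcp_rot: [-3.141, -0.0, 2.736]
ft_force: [1.4, 2.0, 1.2]
width: 1.001
gripper_force: 0.0
```

Call:
arm_command([
  [[30,-26.4,0,0,0,0.025,1],[30,-26.4,0,0,0,0.025,1],[30,-26.4,0,0,0,0.025,1],[30,-26.4,0,0,0,0.025,1],[30,-26.4,0,0,0,0.025,1],[30,-26.4,0,0,0,0.025,1],[30,-26.4,0,0,0,0.025,1],[29,-26.4,0,0,0,0.025,1]],
])

```text
t: 1.27
tcp_pos: [0.4474, 0.2695, 0.3965]
tcp_rot: [-3.141, -0.0, 2.937]
ft_force: [0.1, 1.0, 0.4]
width: 1.003
gripper_force: 0.0
```

```bash
python3 - <<'E'
from h import *
o=env.get_obs(); print(o['t'],o['tcp_pos'],o['tcp_rot'],o['joint_pos'].round(3))
shot('side','side1'); shot('top','top1')
a=[cv2.resize(cv2.imread(f'pics/{n}1.png'),(400,300)) for n in('side','top')]
cv2.imwrite('pics/c2.png',np.hstack(a))
E
```

```text
1.2667 [0.44743926 0.26946865 0.3965414 ] [-3.14147166e+00 -2.43121350e-04  2.93688387e+00] [0.386 0.296 0.538 1.814 0.    0.591]
```

View pics/c2.png

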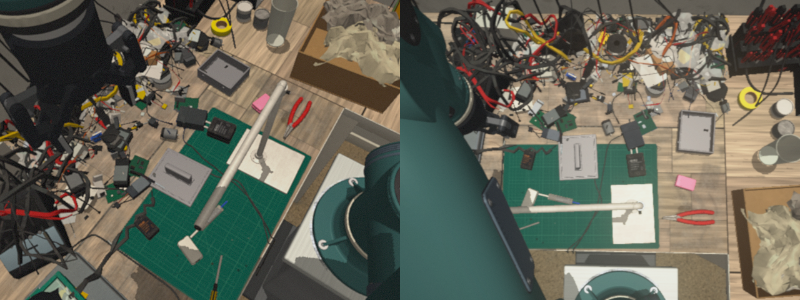

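The half-size composite shows the gripper over the controller at top left of the side view. The forearm is on the left of the top view. The scene is unchanged. Next I'll check how high the arm stays above the lamp.

```bash
cat >> h.py <<'E'
def clear(tag,zmin=.325):
    # lowest seen robot points above the lamp beam, binned by distance from base
    for n in('side','top'):
        d=np.load(f'pics/{n}{tag}.npz')['d']; P=world(n,d); m=(d>0)&(P[...,2]>zmin)&(P[...,0]>.15)&(P[...,0]<.6)&(np.abs(P[...,1])<.6)
        q=P[m]
        for x in np.arange(.15,.6,.05):
            s=q[(q[:,0]>=x)&(q[:,0]<x+.05)]
            if len(s)>20: print(n,'x %.2f zmin %.3f zmax %.3f y %.2f..%.2f n %d'%(x,s[:,2].min(),s[:,2].max(),s[:,1].min(),s[:,1].max(),len(s)))
E
python3 -c "
from h import *
clear('1')"
```

```text
side x 0.40 zmin 0.443 zmax 0.648 y 0.20..0.34 n 31061
side x 0.45 zmin 0.443 zmax 0.604 y 0.29..0.34 n 4149
top x 0.20 zmin 0.697 zmax 0.827 y 0.08..0.20 n 6152
top x 0.25 zmin 0.732 zmax 0.844 y 0.11..0.20 n 20799
top x 0.30 zmin 0.747 zmax 0.855 y 0.13..0.19 n 16291
top x 0.35 zmin 0.780 zmax 0.876 y 0.15..0.19 n 9278
top x 0.40 zmin 0.443 zmax 0.874 y 0.18..0.26 n 10077
top x 0.45 zmin 0.503 zmax 0.856 y 0.20..0.24 n 4728
top x 0.50 zmin 0.702 zmax 0.766 y 0.23..0.24 n 548
```

Call:
arm_command([
  [[0,0,-30,0,0,0,1],[0,0,-30,0,0,0,1],[0,0,-30,0,0,0,1],[0,0,-30,0,0,0,1],[0,0,-30,0,0,0,1],[0,0,-30,0,0,0,1]],
])

```text
t: 1.87
tcp_pos: [0.4455, 0.2713, 0.2152]
tcp_rot: [-3.142, -0.0, 2.936]
ft_force: [1.4, 0.1, 0.4]
width: 1.005
gripper_force: 0.0
```

```bash
python3 - <<'E'
from h import *
o=env.get_obs(); print(o['t'],o['tcp_pos'],o['joint_pos'].round(3))
shot('side','side2'); shot('top','top2'); clear('2')
a=[cv2.resize(cv2.imread(f'pics/{n}2.png'),(400,300)) for n in('side','top')]
cv2.imwrite('pics/c3.png',np.hstack(a))
E
```

```text
1.8667 [0.4455083  0.271275   0.21519672] [ 0.391  0.253 -0.018  1.3    0.     0.596]
side x 0.20 zmin 0.667 zmax 0.701 y 0.25..0.27 n 11871
side x 0.25 zmin 0.655 zmax 0.697 y 0.25..0.28 n 11807
side x 0.30 zmin 0.635 zmax 0.684 y 0.27..0.29 n 8004
side x 0.35 zmin 0.487 zmax 0.671 y 0.24..0.32 n 23902
side x 0.40 zmin 0.325 zmax 0.662 y 0.20..0.34 n 21990
side x 0.45 zmin 0.325 zmax 0.592 y 0.30..0.34 n 4255
top x 0.20 zmin 0.676 zmax 0.759 y 0.10..0.24 n 11274
top x 0.25 zmin 0.666 zmax 0.756 y 0.11..0.25 n 18437
top x 0.30 zmin 0.666 zmax 0.747 y 0.13..0.26 n 14138
top x 0.35 zmin 0.629 zmax 0.738 y 0.16..0.26 n 10667
top x 0.40 zmin 0.325 zmax 0.732 y 0.19..0.27 n 11129
top x 0.45 zmin 0.328 zmax 0.730 y 0.20..0.29 n 6987
top x 0.50 zmin 0.522 zmax 0.715 y 0.23..0.26 n 525
```

View pics/c3.png

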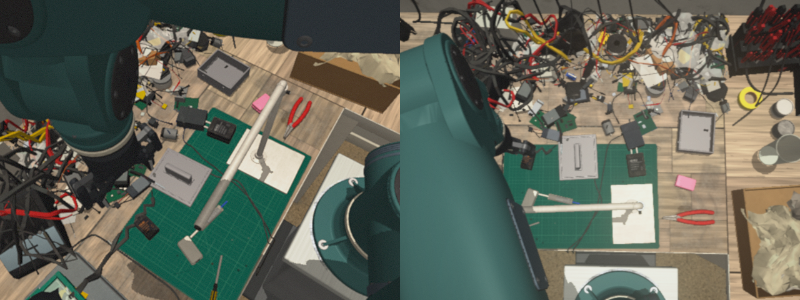

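The composite shows the gripper above the controller and the forearm far above the lamp arm, with its underside at about 0.6 m. The controller is still at side (232,365). I'll descend.

Call:
arm_command([
  [[0,0,-30,0,0,0,1],[0,0,-30,0,0,0,1],[0,0,-30,0,0,0,1],[0,0,-30,0,0,0,1],[0,0,-30,0,0,0,1],[0,0,-20,0,0,0,1],[0,0,0,0,0,0,1]],
])

```text
t: 2.55
tcp_pos: [0.4453, 0.271, 0.0449]
tcp_rot: [-3.14, -0.003, 2.936]
ft_force: [-0.5, -0.0, -0.2]
width: 0.998
gripper_force: 0.0
```

```bash
python3 - <<'E'
from h import *
o=env.get_obs(); print(o['t'],o['tcp_pos'],o['tcp_rot'],o['ft_force'])
im,d=shot('side','side3'); shot('top','top3'); clear('3')
cv2.imwrite('pics/c4.png',im[230:480,60:400,::-1].repeat(2,0).repeat(2,1))
E
```

```text
2.55 [0.44526658 0.27097576 0.04493237] [-3.13950389 -0.00314106  2.93591086] [-0.53157528 -0.01935318 -0.2121961 ]
side x 0.15 zmin 0.621 zmax 0.646 y 0.23..0.25 n 456
side x 0.20 zmin 0.588 zmax 0.692 y 0.24..0.27 n 32196
side x 0.25 zmin 0.559 zmax 0.682 y 0.24..0.29 n 32983
side x 0.30 zmin 0.494 zmax 0.659 y 0.23..0.29 n 23507
side x 0.35 zmin 0.325 zmax 0.634 y 0.22..0.32 n 24676
side x 0.40 zmin 0.331 zmax 0.599 y 0.20..0.34 n 19318
side x 0.45 zmin 0.334 zmax 0.578 y 0.22..0.34 n 8636
side x 0.50 zmin 0.521 zmax 0.549 y 0.24..0.26 n 131
top x 0.20 zmin 0.636 zmax 0.753 y 0.08..0.26 n 13246
top x 0.25 zmin 0.592 zmax 0.713 y 0.11..0.28 n 15260
top x 0.30 zmin 0.575 zmax 0.676 y 0.13..0.28 n 10675
top x 0.35 zmin 0.491 zmax 0.641 y 0.16..0.31 n 7774
top x 0.40 zmin 0.332 zmax 0.602 y 0.19..0.33 n 7401
top x 0.45 zmin 0.347 zmax 0.581 y 0.20..0.34 n 4804
top x 0.50 zmin 0.361 zmax 0.553 y 0.23..0.27 n 315
```

View pics/c4.png

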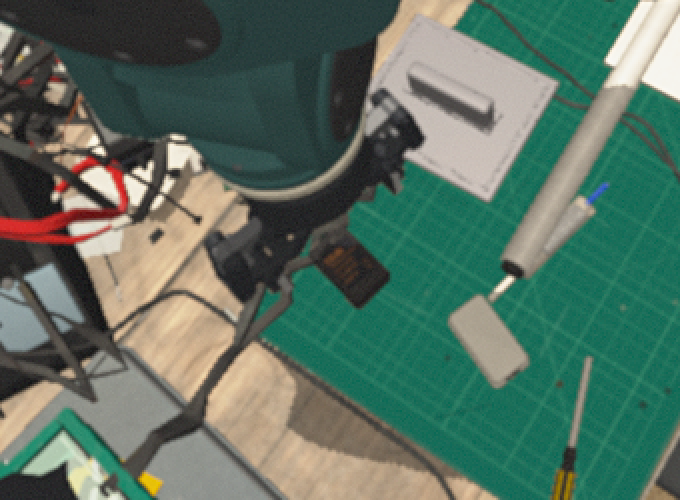

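The crop shows the open fingers straddling the controller, which is at crop (350,270). The lamp tip at (515,265) is clear. I'll descend and grip.

Call:
arm_command([
  [[0,0,-20,0,0,0,1],[0,0,-12,0,0,0,1],[0,0,-7,0,0,0,1],[0,0,0,0,0,0,-1],[0,0,0,0,0,0,-1],[0,0,0,0,0,0,-1],[0,0,0,0,0,0,-1],[0,0,0,0,0,0,-1]],
])

```text
t: 3.32
tcp_pos: [0.4467, 0.2713, 0.0084]
tcp_rot: [3.141, 0.001, 2.936]
ft_force: [-0.2, -0.0, 0.1]
width: 0.301
gripper_force: 0.0
```

Call:
arm_command([
  [[0,0,0,0,0,0,-1],[0,0,0,0,0,0,-1],[0,0,0,0,0,0,-1],[0,0,0,0,0,0,-1]],
])

```text
t: 3.65
tcp_pos: [0.4462, 0.2712, 0.0077]
tcp_rot: [-3.142, 0.0, 2.936]
ft_force: [-0.5, 0.4, 0.6]
width: 0.002
gripper_force: 0.0
```

```bash
python3 - <<'E'
from h import *
im,d=shot('side','side4'); im2,d2=shot('top','top4')
P=world('side',d)
cv2.imwrite('pics/c5.png',cv2.resize(im[290:430,150:330,::-1],(720,560),interpolation=cv2.INTER_CUBIC))
for u,v in((240,362),(235,370),(245,375)): print(P[v,u].round(3))
E
```

```text
[0.436 0.268 0.023]
[0.435 0.281 0.022]
[0.42  0.279 0.019]
```

View pics/c5.png

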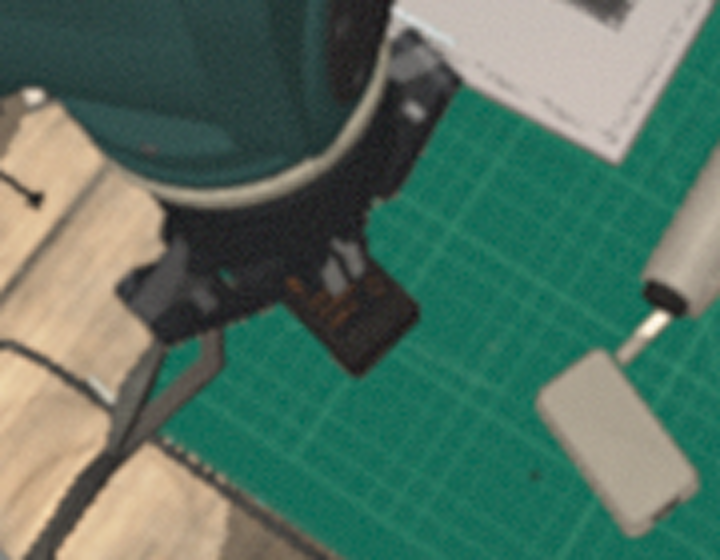

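The crop shows the fingers shut with their tips at crop (345,280), over the controller's top face. The controller has not moved: its near corner is still at (239,384). The tips therefore seem higher than the reading says, so I'll check with depth.

```bash
python3 - <<'E'
from h import *
z=np.load('pics/side4.npz'); P=world('side',z['d']); 
np.set_printoptions(linewidth=200)
for v in range(348,368,2): print(v,[tuple((P[v,u]*1000).round().astype(int)) for u in range(228,248,3)], z['im'][v,237])
print(env.get_obs()['joint_pos'],env.get_obs()['tcp_pos'],env.get_obs()['ft_force'])
E
```

```text
348 [(np.int64(413), np.int64(288), np.int64(185)), (np.int64(412), np.int64(286), np.int64(180)), (np.int64(411), np.int64(283), np.int64(173)), (np.int64(433), np.int64(266), np.int64(87)), (np.int64(430), np.int64(263), np.int64(86)), (np.int64(450), np.int64(246), np.int64(4)), (np.int64(446), np.int64(244), np.int64(4))] [37 41 38]
350 [(np.int64(414), np.int64(289), np.int64(178)), (np.int64(412), np.int64(287), np.int64(175)), (np.int64(435), np.int64(270), np.int64(88)), (np.int64(433), np.int64(267), np.int64(82)), (np.int64(436), np.int64(261), np.int64(59)), (np.int64(448), np.int64(249), np.int64(4)), (np.int64(445), np.int64(246), np.int64(2))] [63 63 60]
352 [(np.int64(430), np.int64(281), np.int64(118)), (np.int64(430), np.int64(278), np.int64(108)), (np.int64(435), np.int64(271), np.int64(80)), (np.int64(434), np.int64(268), np.int64(73)), (np.int64(436), np.int64(262), np.int64(53)), (np.int64(447), np.int64(251), np.int64(3)), (np.int64(442), np.int64(249), np.int64(6))] [105 104 101]
354 [(np.int64(431), np.int64(282), np.int64(110)), (np.int64(435), np.int64(276),
[... 1752 characters left out ...]
(np.int64(438), np.int64(273), np.int64(24)), (np.int64(434), np.int64(271), np.int64(22)), (np.int64(431), np.int64(268), np.int64(22)), (np.int64(427), np.int64(266), np.int64(23))] [45 37 39]
366 [(np.int64(447), np.int64(282), np.int64(23)), (np.int64(444), np.int64(280), np.int64(21)), (np.int64(440), np.int64(278), np.int64(23)), (np.int64(436), np.int64(275), np.int64(24)), (np.int64(433), np.int64(273), np.int64(23)), (np.int64(430), np.int64(270), np.int64(21)), (np.int64(425), np.int64(268), np.int64(23))] [58 41 33]
[ 3.89913757e-01  3.93916453e-01 -4.11659602e-01  7.65341274e-01  4.93377604e-06  5.95694510e-01] [0.44620569 0.27116106 0.00764568] [0.04002805 0.10871567 0.37663504]
```

The fingertips, shut, are at about z = 42 mm, while the reading says 8 mm. The reported TCP height is therefore about 35 mm too low, and I'll go by the camera. I'll open, go down about 34 mm while watching the force, and close.

Call:
arm_command([
  [[0,0,0,0,0,0,1],[0,0,0,0,0,0,1],[0,0,0,0,0,0,1],[0,0,0,0,0,0,1],[0,0,0,0,0,0,1],[0,0,0,0,0,0,1],[0,0,0,0,0,0,1],[0,0,0,0,0,0,1]],
])

```text
t: 4.42
tcp_pos: [0.4463, 0.2712, 0.0077]
tcp_rot: [-3.142, -0.0, 2.936]
ft_force: [0.7, -0.4, 0.4]
width: 1.002
gripper_force: 0.0
```

Call:
arm_command([
  [[0,0,-5,0,0,0,1],[0,0,-5,0,0,0,1],[0,0,-5,0,0,0,1],[0,0,-5,0,0,0,1],[0,0,0,0,0,0,1],[0,0,0,0,0,0,1]],
])

```text
t: 4.92
tcp_pos: [0.446, 0.271, -0.0127]
tcp_rot: [-3.141, -0.001, 2.936]
ft_force: [0.1, 0.7, -0.2]
width: 0.997
gripper_force: 0.0
```

```bash
python3 - <<'E'
from h import *
shot('side','side5')
z=np.load('pics/side5.npz'); P=world('side',z['d'])
cv2.imwrite('pics/c6.png',cv2.resize(z['im'][300:420,160:310,::-1],(750,600),interpolation=cv2.INTER_CUBIC))
E
```

```text
(no output)
```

View pics/c6.png

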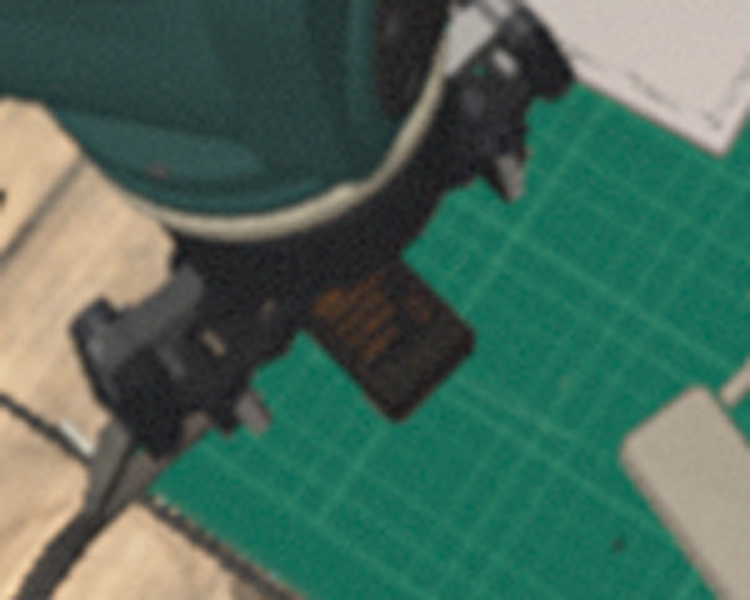

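The crop shows the open pads either side of the controller, with tips at crop (260,425) and (510,195), still above the mat. I'll go 14 mm lower and close.

Call:
arm_command([
  [[0,0,-5,0,0,0,1],[0,0,-5,0,0,0,1],[0,0,-4,0,0,0,1],[0,0,0,0,0,0,0.3],[0,0,0,0,0,0,0.3],[0,0,0,0,0,0,0.3],[0,0,0,0,0,0,0.3]],
])

```text
t: 5.55
tcp_pos: [0.4464, 0.2712, -0.0262]
tcp_rot: [3.141, 0.0, 2.936]
ft_force: [-0.5, -0.3, 0.4]
width: 0.652
gripper_force: 0.0
```

Call:
arm_command([
  [[0,0,0,0,0,0,-1],[0,0,0,0,0,0,-1],[0,0,0,0,0,0,-1],[0,0,0,0,0,0,-1],[0,0,0,0,0,0,-1],[0,0,0,0,0,0,-1],[0,0,0,0,0,0,-1]],
])

```text
t: 6.13
tcp_pos: [0.4464, 0.2712, -0.0259]
tcp_rot: [3.141, 0.001, 2.936]
ft_force: [-1.3, -0.1, 7.0]
width: 0.389
gripper_force: 60.3
```

The grip holds at 33 mm and 60 N. I'll lift and carry it to the box.

Call:
arm_command([
  [[0,0,10,0,0,0,-1],[0,0,20,0,0,0,-1],[0,0,25,0,0,0,-1],[0,0,25,0,0,0,-1],[0,0,25,0,0,0,-1],[0,0,25,0,0,0,-1]],
])

```text
t: 6.63
tcp_pos: [0.446, 0.2711, 0.105]
tcp_rot: [3.142, 0.0, 2.936]
ft_force: [0.8, 0.2, -0.3]
width: 0.391
gripper_force: 59.8
```

Call:
arm_command([
  [[5.5,-30,0,0,0,0.015,-1],[5.5,-30,0,0,0,0.015,-1],[5.5,-30,0,0,0,0.015,-1],[5.5,-30,0,0,0,0.015,-1],[5.5,-30,0,0,0,0.015,-1],[5.5,-30,0,0,0,0.015,-1],[5.5,-30,0,0,0,0.015,-1],[5.5,-30,0,0,0,0.015,-1]],
])

```text
t: 7.3
tcp_pos: [0.4902, 0.0297, 0.1038]
tcp_rot: [3.142, 0.0, 3.057]
ft_force: [1.0, -0.3, -0.4]
width: 0.389
gripper_force: 59.9
```

Call:
arm_command([
  [[5.5,-30,0,0,0,0,-1],[5.5,-30,0,0,0,0,-1],[5.5,-30,0,0,0,0,-1],[5.5,-30,0,0,0,0,-1],[5.5,-30,0,0,0,0,-1],[5.5,-30,0,0,0,0,-1],[5.5,-30,0,0,0,0,-1],[5.5,-30,0,0,0,0,-1]],
])

```text
t: 7.97
tcp_pos: [0.5342, -0.2104, 0.1037]
tcp_rot: [3.142, 0.0, 3.056]
ft_force: [0.6, 0.3, -1.2]
width: 0.386
gripper_force: 59.8
```

```bash
python3 - <<'E'
from h import *
o=env.get_obs(); print(o['t'],o['tcp_pos'],o['tcp_rot'],o['ft_force'],o['width'])
im,d=shot('side','side6'); im2,d2=shot('top','top6'); clear('6')
cv2.imwrite('pics/c7.png',np.hstack([cv2.resize(im[40:300,240:500],(400,400)),cv2.resize(im2[80:340,340:600],(400,400))])[:,:,::-1])
E
```

```text
7.9667 [ 0.53420138 -0.21041601  0.10371735] [3.14158508e+00 4.10967421e-05 3.05557116e+00] [ 0.59163102  0.29748015 -1.21137299] 0.38608431884650196
side x 0.15 zmin 0.325 zmax 0.591 y 0.15..0.25 n 22013
side x 0.20 zmin 0.325 zmax 0.645 y 0.15..0.22 n 35205
side x 0.25 zmin 0.325 zmax 0.645 y 0.16..0.19 n 21471
side x 0.30 zmin 0.418 zmax 0.607 y 0.13..0.16 n 6429
top x 0.15 zmin 0.394 zmax 0.636 y 0.10..0.24 n 1152
top x 0.20 zmin 0.519 zmax 0.764 y -0.14..0.21 n 18699
top x 0.25 zmin 0.642 zmax 0.766 y -0.16..0.18 n 38909
top x 0.30 zmin 0.635 zmax 0.767 y -0.19..0.16 n 35282
top x 0.35 zmin 0.610 zmax 0.762 y -0.20..0.13 n 17703
top x 0.40 zmin 0.602 zmax 0.685 y -0.21..-0.06 n 9260
top x 0.45 zmin 0.538 zmax 0.661 y -0.22..-0.09 n 6092
top x 0.50 zmin 0.406 zmax 0.639 y -0.23..-0.13 n 5280
top x 0.55 zmin 0.353 zmax 0.627 y -0.24..-0.16 n 2486
```

View pics/c7.png

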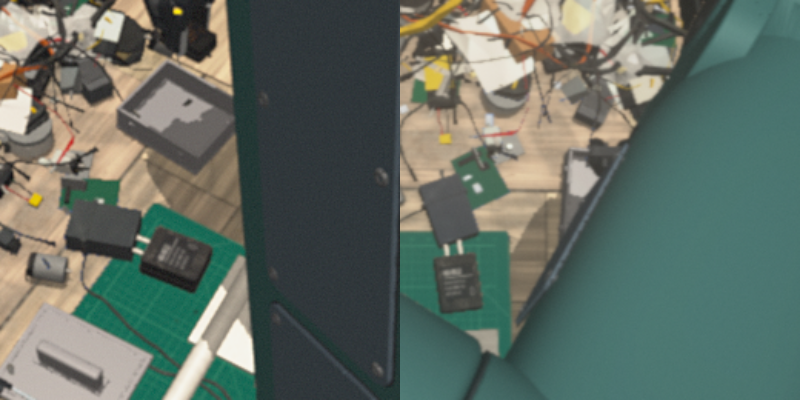

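The composite shows the empty box at left crop (178,115). The gripper is hidden behind the upper arm, and the adapter has not moved. The upper arm seems near the lamp beam, so I'll check that gap before lowering.

```bash
python3 - <<'E'
from h import *
for tag in('0','6'):
  d=np.load(f'pics/side{tag}.npz')['d']; P=world('side',d).reshape(-1,3)[d.ravel()>0]
  for z in np.arange(.2,.62,.04):
    s=P[(P[:,2]>=z)&(P[:,2]<z+.04)&(P[:,0]<.45)&(P[:,1]<.3)]
    if len(s)>10: i=s[:,0].argmax(); print(tag,'z %.2f n %d xmax %.3f at y %.3f ; y range %.3f %.3f'%(z,len(s),s[i,0],s[i,1],s[:,1].min(),s[:,1].max()))
  m=(d>0); W=world('side',d); m&=(W[...,2]>.28)&(W[...,2]<.325)&(W[...,0]>.27)&(W[...,0]<.4)
  print(tag,'lamp',rect(W,big(m)))
o=env.get_obs(); print(o['joint_pos'].round(3),o['effort'].round(1))
E
```

```text
0 z 0.20 n 4895 xmax 0.323 at y -0.025 ; y range -0.081 0.082
0 z 0.24 n 1661 xmax 0.317 at y -0.023 ; y range -0.048 0.072
0 z 0.28 n 4091 xmax 0.328 at y -0.030 ; y range -0.036 0.280
0 lamp ctr 304 122 size 316 x 29 long-axis yaw -1.508  z 311 n 4091
6 z 0.20 n 3468 xmax 0.240 at y 0.193 ; y range 0.081 0.265
6 z 0.24 n 3193 xmax 0.253 at y 0.186 ; y range 0.083 0.265
6 z 0.28 n 7876 xmax 0.317 at y 0.098 ; y range 0.098 0.280
6 z 0.32 n 6363 xmax 0.280 at y 0.171 ; y range 0.147 0.258
6 z 0.36 n 7863 xmax 0.293 at y 0.163 ; y range 0.146 0.248
6 z 0.40 n 9000 xmax 0.306 at y 0.155 ; y range 0.147 0.240
6 z 0.44 n 10712 xmax 0.319 at y 0.147 ; y range 0.147 0.232
6 z 0.48 n 13401 xmax 0.332 at y 0.140 ; y range 0.140 0.223
6 z 0.52 n 16247 xmax 0.345 at y 0.133 ; y range 0.133 0.214
6 z 0.56 n 18648 xmax 0.348 at y 0.131 ; y range 0.131 0.205
6 z 0.60 n 15516 xmax 0.309 at y 0.157 ; y range 0.150 0.196
6 lamp ctr 306 189 size 183 x 14 long-axis yaw -1.519  z 311 n 2533
[-5.20e-01  3.92e-01 -1.18e-01  1.06e+00 -1.00e-03 -4.31e-01] [ -3.7 -72.8  38.    0.2  -0.2  -0.8]
```

```bash
cat > kin.py <<'E'
import numpy as np
from scipy.optimize import least_squares, fsolve
D=.081
# x,y,z(reported), q2,q3
data=np.array([[.2071,.4821,.1983,.2635,-.0488],[.4474,.2695,.3965,.296,.538],[.4455,.2713,.2152,.253,-.018],[.4462,.2712,.00765,.3939,-.4117],[.5342,-.2104,.1037,.392,-.118]])
def fk(p,q2,q3):
    a,b,L1,L2,e=p; f=q2-q3
    return a+L1*np.sin(q2)+L2*np.cos(f)+e*np.sin(f), b+L1*np.cos(q2)-L2*np.sin(f)+e*np.cos(f)
rho=np.sqrt(data[:,0]**2+data[:,1]**2-D**2)
def res(p):
    r,z=fk(p,data[:,3],data[:,4]); return np.r_[r-rho,z-data[:,2]]
s=least_squares(res,[0,-.3,.45,.45,0]); p=s.x
def q(x,y,z):
    r=np.sqrt(x*x+y*y-D*D)
    return fsolve(lambda v:np.array(fk(p,*v))-[r,z],[.35,-.1]), np.arctan2(y,x)-np.arcsin(D/np.hypot(x,y))
if __name__=='__main__':
    print(p.round(4),np.abs(s.fun).max())
    for x,y in((.534,-.214),(.525,-.205),(.515,-.19)):
        for z in(.1037,.06,.03,.007,-.025): print(x,y,z,q(x,y,z))
    print('lid',q(.456,.127,-.018))
E
python3 kin.py
python3 - <<'E'
from h import *
# upper-arm front edge in arm-plane coordinates for several poses
for tag,q1 in(('2',.391),('3',.39),('6',-.52)):
  d=np.load(f'pics/side{tag}.npz')['d']; P=world('side',d).reshape(-1,3)[d.ravel()>0]
  h=P[:,:2]@[np.cos(q1),np.sin(q1)]; l=P[:,:2]@[-np.sin(q1),np.cos(q1)]
  for z in(.2,.3,.4,.5):
    m=(np.abs(P[:,2]-z)<.01)&(h<.35)&(l>.1)&(h>-.2)&~((P[:,0]>.285)&(P[:,2]<.33)); 
    if m.sum()>20: i=h[m].argmax(); print(tag,z,m.sum(),'h %.3f l %.3f'%(h[m][i],l[m][i]))
E
```

```text
[ 0.0008 -0.2939  0.577   0.3697  0.0513] 0.0005487777655732717
0.534 -0.214 0.1037 (array([ 0.39291537, -0.11621372]), np.float64(-0.5224213267907036))
0.534 -0.214 0.06 (array([ 0.42414694, -0.19248388]), np.float64(-0.5224213267907036))
0.534 -0.214 0.03 (array([ 0.449846  , -0.23984043]), np.float64(-0.5224213267907036))
0.534 -0.214 0.007 (array([ 0.4718318 , -0.27344107]), np.float64(-0.5224213267907036))
0.534 -0.214 -0.025 (array([ 0.5056211 , -0.31630312]), np.float64(-0.5224213267907036))
0.525 -0.205 0.1037 (array([ 0.37390262, -0.14705193]), np.float64(-0.5164865403645961))
0.525 -0.205 0.06 (array([ 0.40601245, -0.22339732]), np.float64(-0.5164865403645961))
0.525 -0.205 0.03 (array([ 0.43238436, -0.27089209]), np.float64(-0.5164865403645961))
0.525 -0.205 0.007 (array([ 0.45493091, -0.30463437]), np.float64(-0.5164865403645961))
0.525 -0.205 -0.025 (array([ 0.48957044, -0.34773114]), np.float64(-0.5164865403645961))
0.515 -0.19 0.1037 (array([ 0.35011996, -0.18491211]), np.float64(-0.501540624627677))
0.515 -0.19 0.06 (array([ 0.38332101, -0.26145033]), np.float64(-0.501540624627677))
0.515 -0.19 0.03 (array([ 0.41054172, -0.30917971]), np.float64(-0.501540624627677))
0.515 -0.19 0.007 (array([ 0.43380222, -0.34314394]), np.float64(-0.501540624627677))
0.515 -0.19 -0.025 (array([ 0.4695333, -0.3865935]), np.float64(-0.501540624627677))
lid (array([ 0.35802827, -0.5673367 ]), np.float64(0.09966013417660577))
2 0.2 974 h 0.097 l 0.172
2 0.3 179 h 0.120 l 0.187
3 0.2 132 h 0.105 l 0.177
3 0.3 86 h 0.139 l 0.171
3 0.4 265 h 0.173 l 0.206
6 0.2 1260 h 0.101 l 0.287
6 0.3 2713 h 0.139 l 0.287
6 0.4 4155 h 0.178 l 0.286
6 0.5 6693 h 0.215 l 0.287
```

```bash
cat >> kin.py <<'E'
def gap(x,y,z,zc=.315,zs=.16,R=.0325/1.082,l=.287):
    (q2,q3),q1=q(x,y,z)
    # edge fitted: h=.139 at z=.3,q2=.392 -> R/cos term
    Rr=(.139-(.3-zs)*np.tan(.392))*np.cos(.392)
    h=(zc-zs)*np.tan(q2)+Rr/np.cos(q2)
    cx=h*np.cos(q1)-l*np.sin(q1); cy=h*np.sin(q1)+l*np.cos(q1)
    return round(1000*((.304-.0145-.063*(cy-.122))-cx),1), round(q2,3), round(q1,3)
E
python3 - <<'E'
from kin import *
T=.454
print('now',gap(.5342,-.2104,.1037))
for nm,z in(('ctl',-.0155),('lid',.009)):
  for tx,ty in((0,0),(-.05,0),(-.1,0),(-.15,0),(0,.05),(0,.1),(0,.15),(-.07,.07),(-.1,.1)):
    t=np.hypot(tx,ty); print(nm,tx,ty,gap(.536+T*tx,-.214+T*ty,z-T*t*t/2))
E
```

```text
now (np.float64(18.1), np.float64(0.391), np.float64(-0.517))
ctl 0 0 (np.float64(-3.1), np.float64(0.498), np.float64(-0.521))
ctl -0.05 0 (np.float64(-0.3), np.float64(0.469), np.float64(-0.541))
ctl -0.1 0 (np.float64(1.7), np.float64(0.442), np.float64(-0.563))
ctl -0.15 0 (np.float64(2.9), np.float64(0.417), np.float64(-0.587))
ctl 0 0.05 (np.float64(4.5), np.float64(0.487), np.float64(-0.486))
ctl 0 0.1 (np.float64(12.1), np.float64(0.479), np.float64(-0.449))
ctl 0 0.15 (np.float64(19.9), np.float64(0.473), np.float64(-0.412))
ctl -0.07 0.07 (np.float64(11.2), np.float64(0.443), np.float64(-0.498))
ctl -0.1 0.1 (np.float64(17.0), np.float64(0.423), np.float64(-0.488))
lid 0 0 (np.float64(2.1), np.float64(0.473), np.float64(-0.521))
lid -0.05 0 (np.float64(4.8), np.float64(0.443), np.float64(-0.541))
lid -0.1 0 (np.float64(6.8), np.float64(0.414), np.float64(-0.563))
lid -0.15 0 (np.float64(8.0), np.float64(0.388), np.float64(-0.587))
lid 0 0.05 (np.float64(9.8), np.float64(0.461), np.float64(-0.486))
lid 0 0.1 (np.float64(17.6), np.float64(0.453), np.float64(-0.449))
lid 0 0.15 (np.float64(25.5), np.float64(0.447), np.float64(-0.412))
lid -0.07 0.07 (np.float64(16.6), np.float64(0.416), np.float64(-0.498))
lid -0.1 0.1 (np.float64(22.5), np.float64(0.393), np.float64(-0.488))
```

The upper arm would nearly touch the lamp beam when fully lowered with a vertical tool. Leaning the tool about 0.12 rad, with the wrist toward +y, keeps a gap of about 12 to 15 mm. I'll do that, lower, and watch the joint efforts.

Call:
arm_command([
  [[0,-2,0,-0.03,0,0,-1],[0,-2,0,-0.03,0,0,-1],[0,-2,0,-0.03,0,0,-1],[0,-2,0,-0.03,0,0,-1],[0,0,-15,0,0,0,-1],[0,0,-15,0,0,0,-1],[0,0,-15,0,0,0,-1],[0,0,-10,0,0,0,-1]],
])

```text
t: 8.73
tcp_pos: [0.5337, -0.216, 0.0475]
tcp_rot: [-3.023, 0.009, 3.057]
ft_force: [-0.1, 0.6, -0.4]
width: 0.39
gripper_force: 59.9
```

```bash
python3 - <<'E'
from h import *
shot('side','side7'); o=env.get_obs(); print(o['t'],o['tcp_pos'],o['tcp_rot'],o['joint_pos'].round(3),o['effort'].round(1),o['ft_force'])
d=np.load('pics/side7.npz')['d']; W=world('side',d)
for z in (.28,.30,.315,.33):
    m=(d>0)&(np.abs(W[...,2]-z)<.006)&(W[...,0]<.284)&(W[...,1]>.1)&(W[...,1]<.3); s=W[m]; i=s[:,0].argmax(); print(z,s[i].round(3))
m=(d>0)&(W[...,2]>.28)&(W[...,2]<.325)&(W[...,0]>.285)&(W[...,0]<.4); print('lamp',rect(W,big(m)))
E
```

```text
8.7833 [ 0.53304337 -0.21583217  0.04609358] [-3.02330593  0.00749817  3.05671092] [-0.467  0.407 -0.271  0.841 -0.107 -0.384] [  0.3 -83.1  39.6  -0.2  -0.5   0. ] [-0.48752946  1.31935588 -2.91587359]
0.28 [0.249 0.195 0.285]
0.3 [0.257 0.191 0.304]
0.315 [0.261 0.189 0.32 ]
0.33 [0.266 0.187 0.334]
lamp ctr 306 194 size 172 x 15 long-axis yaw -1.519  z 311 n 2428
```

Call:
arm_command([
  [[0,-2,-15,0,0,0,-1],[0,0,-15,0,0,0,-1],[0,0,-12,0,0,0,-1],[0,0,-10,0,0,0,-1],[0,0,-7,0,0,0,-1],[0,0,-4,0,0,0,-1],[0,0,0,0,0,0,-1]],
])

```text
t: 9.37
tcp_pos: [0.534, -0.2187, -0.0148]
tcp_rot: [-3.022, 0.01, 3.056]
ft_force: [0.4, 0.5, -1.4]
width: 0.395
gripper_force: 59.9
```

```bash
python3 - <<'E'
from h import *
im,d=shot('side','side8'); o=env.get_obs(); print(o['t'],o['tcp_pos'],o['tcp_rot'],o['joint_pos'].round(3),o['effort'].round(1),o['ft_force'])
W=world('side',d)
for z in (.28,.30,.315,.33):
    m=(d>0)&(np.abs(W[...,2]-z)<.006)&(W[...,0]<.284)&(W[...,1]>.1)&(W[...,1]<.3); s=W[m]; i=s[:,0].argmax(); print(z,s[i].round(3))
E
```

```text
9.4167 [ 0.53431716 -0.21880372 -0.01421654] [-3.0220761   0.01020206  3.05646856] [-0.471  0.469 -0.357  0.69  -0.107 -0.388] [ -0.  -73.7  30.3  -1.   -0.4   0. ] [ 0.3482072   0.36226938 -0.66984726]
0.28 [0.26  0.19  0.286]
0.3 [0.269 0.185 0.305]
0.315 [0.275 0.181 0.319]
0.33 [0.281 0.178 0.333]
```

Call:
arm_command([
  [[0,0,-4,0,0,0,-1],[0,0,0,0,0,0,-1],[0,0,0,0,0,0,0],[0,0,0,0,0,0,0],[0,0,0,0,0,0,0],[0,0,0,0,0,0,0]],
])

```text
t: 9.92
tcp_pos: [0.5343, -0.2189, -0.0182]
tcp_rot: [-3.022, 0.01, 3.056]
ft_force: [0.4, 0.0, 0.4]
width: 0.498
gripper_force: 0.0
```

Call:
arm_command([
  [[0,0,0,0,0,0,0.05],[0,0,10,0,0,0,0.05],[0,0,20,0,0,0,0.05],[0,0,30,0,0,0,0.05],[0,0,30,0,0,0,0.05],[0,0,30,0,0,0,0.05],[0,0,30,0,0,0,0.05]],
])

```text
t: 10.5
tcp_pos: [0.5339, -0.2187, 0.1341]
tcp_rot: [-3.022, 0.011, 3.056]
ft_force: [0.8, 0.1, 0.7]
width: 0.526
gripper_force: 0.0
```

Call:
arm_command([
  [[-6.5,28.8,0,0.015,0,0.0125,0.05],[-6.5,28.8,0,0.015,0,0.0125,0.05],[-6.5,28.8,0,0.015,0,0.0125,0.05],[-6.5,28.8,0,0.015,0,0.0125,0.05],[-6.5,28.8,0,0.015,0,0.0125,0.05],[-6.5,28.8,0,0.015,0,0.0125,0.05]],
])

```text
t: 11.0
tcp_pos: [0.4947, -0.0448, 0.1326]
tcp_rot: [-3.112, 0.007, 3.131]
ft_force: [1.0, -1.2, 0.8]
width: 0.524
gripper_force: 0.0
```

Call:
arm_command([
  [[-6.5,28.8,0,0.015,0,0.0125,0.3],[-6.5,28.8,0,0.015,0,0.0125,0.3],[-6.5,28.8,0,0,0,0.0125,0.3],[-6.5,28.8,0,0,0,0.0125,0.3],[-6.5,28.8,0,0,0,0.0125,0.3],[-6.5,28.8,0,0,0,0.0125,0.3],[0,0,0,0,0,0,0.3]],
])

```text
t: 11.58
tcp_pos: [0.4549, 0.1303, 0.1325]
tcp_rot: [3.14, 0.006, -3.074]
ft_force: [0.3, -0.5, 0.6]
width: 0.65
gripper_force: 0.0
```

```bash
python3 - <<'E'
from h import *
o=env.get_obs(); print(o['t'],o['tcp_pos'],o['tcp_rot'])
im,d=shot('side','side9'); im2,d2=shot('top','top9')
W=world('side',d); Z=W[...,2]
print('bar',rect(W,big(win(255,315,250,300)&(d>0)&(Z>.036)&(Z<.06))))
W=world('top',d2); Z=W[...,2]
I=im2.astype(int)
print('box',rect(W,big(win(430,515,165,255)&(d2>0)&(Z>.028))))
m=big(win(445,503,180,242)&(d2>0)&(Z<.03)&(Z>.012)&(I.max(2)<80)); print('ctl in box',rect(W,m))
cv2.imwrite('pics/c8.png',np.hstack([cv2.resize(im[60:320,200:460],(400,400)),cv2.resize(im2[160:260,420:520],(400,400))])[:,:,::-1])
E
```

```text
11.5833 [0.45489865 0.13032018 0.13254353] [ 3.14025099  0.00632588 -3.07362692]
bar ctr 456 128 size 71 x 15 long-axis yaw 0.070  z 44 n 454
box ctr 534 -216 size 119 x 102 long-axis yaw -0.081  z 34 n 658
ctl in box ctr 532 -214 size 52 x 29 long-axis yaw -0.079  z 22 n 219
```

View pics/c8.png

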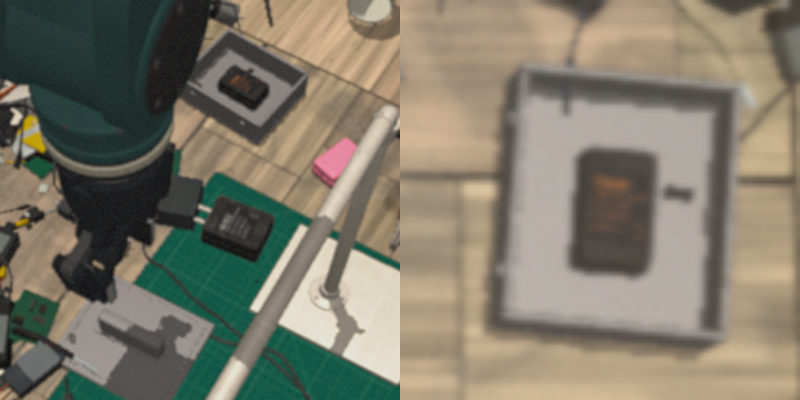

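The composite shows the controller flat in the middle of the box, at right crop (613,210). The adapter has not moved, and the open gripper is above the lid bar at left crop (130,330). I'll descend partway and check the wrist-to-lamp gap.

Call:
arm_command([
  [[1,-3,-20,0,-0.006,0,0.3],[0,0,-20,0,0,0,0.3],[0,0,-20,0,0,0,0.3],[0,0,-20,0,0,0,0.3],[0,0,-20,0,0,0,0.3],[0,0,0,0,0,0,0.3]],
])

```text
t: 12.18
tcp_pos: [0.4557, 0.1225, 0.0293]
tcp_rot: [-3.141, 0.008, -3.079]
ft_force: [-0.5, 0.5, -1.7]
width: 0.651
gripper_force: 0.0
```

```bash
python3 - <<'E'
from h import *
o=env.get_obs(); print(o['t'],o['tcp_pos'],o['tcp_rot'])
im,d=shot('side','side10'); im2,d2=shot('top','top10')
for n,dd in(('side',d),('top',d2)):
  W=world(n,dd)
  for z in(.33,.35,.37,.39,.42):
    s=W[(dd>0)&(np.abs(W[...,2]-z)<.01)&(W[...,1]<.25)&(W[...,1]>0)&(W[...,0]>.25)]
    if len(s)>10: i=s[:,0].argmin(); print(n,z,len(s),s[i].round(3))
cv2.imwrite('pics/c9.png',cv2.resize(im[150:350,180:420,::-1],(720,600),interpolation=cv2.INTER_CUBIC))
E
```

```text
12.1833 [0.45574399 0.1225083  0.029304  ] [-3.14116987  0.00790438 -3.07925314]
side 0.33 617 [0.398 0.14  0.339]
side 0.35 1537 [0.397 0.152 0.349]
side 0.37 2047 [0.398 0.151 0.362]
side 0.39 1826 [0.399 0.132 0.381]
side 0.42 688 [0.401 0.157 0.413]
```

View pics/c9.png

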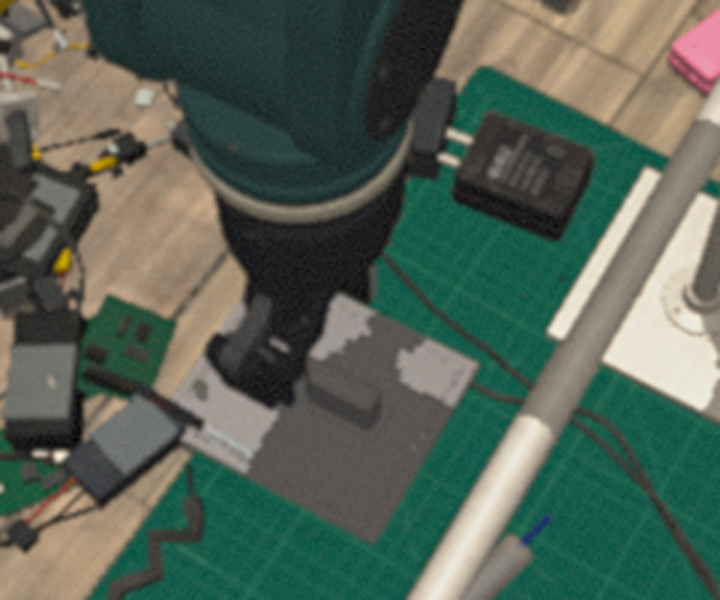

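The crop shows the gripper over the bar at crop (340,395), and the wrist is about 80 mm clear of the lamp beam. The TCP sits 4 mm too far toward -y, so I'll correct that, lower and grip.

Call:
arm_command([
  [[0,4.5,-10,0,0.008,0,0.3],[0,0,-10,0,0,0,0.3],[0,0,-10,0,0,0,0.3],[0,0,-9,0,0,0,0.3],[0,0,0,0,0,0,0.3],[0,0,0,0,0,0,0.3]],
])

```text
t: 12.78
tcp_pos: [0.4573, 0.1283, -0.0072]
tcp_rot: [3.141, 0.004, -3.078]
ft_force: [0.0, 0.7, 0.7]
width: 0.649
gripper_force: 0.0
```

Call:
arm_command([
  [[0,0,0,0,0,0,-0.3],[0,0,0,0,0,0,-1],[0,0,0,0,0,0,-1],[0,0,0,0,0,0,-1],[0,0,0,0,0,0,-1],[0,0,0,0,0,0,-1],[0,0,0,0,0,0,-1],[0,0,0,0,0,0,-1]],
])

```text
t: 13.45
tcp_pos: [0.4577, 0.1283, -0.0067]
tcp_rot: [3.141, 0.005, -3.078]
ft_force: [-1.4, -0.2, 7.8]
width: 0.148
gripper_force: 59.8
```

The bar is gripped. I'll lift, carry, turn to the box yaw and lean 0.06 rad for the lamp gap.

Call:
arm_command([
  [[0,0,10,0,0,0,-1],[0,0,20,0,0,0,-1],[0,0,25,0,0,0,-1],[0,0,25,0,0,0,-1],[0,0,25,0,0,0,-1],[0,0,25,0,0,0,-1],[0,0,0,0,0,0,-1]],
])

```text
t: 14.03
tcp_pos: [0.4592, 0.1285, 0.1269]
tcp_rot: [3.141, 0.01, -3.078]
ft_force: [1.2, 0.2, -1.2]
width: 0.148
gripper_force: 58.7
```

Call:
arm_command([
  [[5,-20,0,0,0,-0.01,-1],[5.5,-24,0,0,0,-0.01,-1],[5.5,-24,0,0,0,-0.01,-1],[5.5,-24,0,0,0,-0.01,-1],[5.5,-24,0,0,0,-0.01,-1],[5.5,-24,0,0,0,-0.01,-1],[5.5,-24,0,0,0,-0.01,-1],[5.5,-24,0,0,0,-0.01,-1]],
])

```text
t: 14.7
tcp_pos: [0.5007, -0.0609, 0.1224]
tcp_rot: [3.141, 0.004, 3.125]
ft_force: [0.0, 0.4, -0.6]
width: 0.146
gripper_force: 58.7
```

Call:
arm_command([
  [[5.5,-24,0,-0.01,0,-0.01,-1],[5.5,-24,0,-0.01,0,-0.01,-1],[5.5,-24,0,-0.01,0,-0.01,-1],[5.5,-24,0,-0.01,0,-0.01,-1],[5.5,-24,0,-0.01,0,-0.01,-1],[5.5,-24,0,-0.01,0,-0.01,-1],[1,-12,0,0,0,-0.009,-1],[0,0,0,0,0,0,-1]],
])

```text
t: 15.37
tcp_pos: [0.5348, -0.2175, 0.1221]
tcp_rot: [-3.082, 0.006, 3.054]
ft_force: [-0.4, -0.4, -0.9]
width: 0.147
gripper_force: 58.7
```

```bash
python3 - <<'E'
from h import *
o=env.get_obs(); print(o['t'],o['tcp_pos'],o['tcp_rot'],o['joint_pos'].round(3),o['effort'].round(1),o['ft_force'],o['width'])
im,d=shot('side','side11')
W=world('side',d)
for z in (.30,.315):
    m=(d>0)&(np.abs(W[...,2]-z)<.006)&(W[...,0]<.284)&(W[...,1]>.1)&(W[...,1]<.3); s=W[m]; i=s[:,0].argmax(); print(z,s[i].round(3))
m=big((d>0)&(W[...,0]>.42)&(W[...,1]<-.1)&(W[...,2]>.08)&(W[...,2]<.2)&(im.min(2)>60)); print(rect(W,m)); v,u=np.where(m); print(u.min(),u.max(),v.min(),v.max())
E
```

```text
15.3667 [ 0.53475636 -0.21751905  0.12206702] [-3.08219245  0.00638451  3.05442632] [-0.499  0.366 -0.108  1.067 -0.052 -0.412] [ -1.3 -71.5  38.5  -0.4  -0.3  -0.3] [-0.35708207 -0.39912301 -0.92092346] 0.14650464237361746
0.3 [0.256 0.186 0.306]
0.315 [0.259 0.185 0.32 ]
ctr 534 -217 size 131 x 114 long-axis yaw -0.082  z 143 n 3267
311 394 32 103
```

The lid hangs level with the box yaw at (534,-217), 1 to 2 mm off. I'll lower it.

Call:
arm_command([
  [[0,1.5,-20,0,0,0,-1],[0,0,-20,0,0,0,-1],[0,0,-20,0,0,0,-1],[0,0,-15,0,0,0,-1],[0,0,-10,0,0,0,-1],[0,0,-7,0,0,0,-1],[0,0,0,0,0,0,-1]],
])

```text
t: 16.0
tcp_pos: [0.5341, -0.2133, 0.0298]
tcp_rot: [-3.083, 0.005, 3.057]
ft_force: [-0.4, -0.5, -1.5]
width: 0.152
gripper_force: 58.7
```

```bash
cat > chk.py <<'E'
from h import *
import sys
o=env.get_obs(); print(o['t'],o['tcp_pos'],o['tcp_rot'],o['effort'].round(1),o['ft_force'],o['width'])
im,d=shot('side','side'+sys.argv[1])
W=world('side',d)
m=(d>0)&(np.abs(W[...,2]-.315)<.006)&(W[...,0]<.284)&(W[...,1]>.1)&(W[...,1]<.3); s=W[m]
if len(s): print('arm edge',s[s[:,0].argmax()].round(3))
m=big(win(300,415,60,165)&(d>0)&(W[...,2]>.03)&(W[...,2]<.056)&(im.min(2)>60)); print(rect(W,m))
q=W[m]; A=np.c_[q[:,:2],np.ones(len(q))]; k=np.linalg.lstsq(A,q[:,2],rcond=None)[0]; print('tilt',k[:2].round(3))
E
python3 chk.py 12
```

```text
16.0 [ 0.53413123 -0.21328789  0.02975882] [-3.08297167  0.00527001  3.05748506] [  0.1 -74.3  33.3  -1.3  -0.2   0. ] [-0.44866627 -0.49895659 -1.47473032] 0.15210404816348838
arm edge [0.273 0.178 0.32 ]
ctr 535 -186 size 132 x 65 long-axis yaw -0.100  z 50 n 1950
tilt [-0.012 -0.126]
```

```bash
python3 - <<'E'
from h import *
z=np.load('pics/side12.npz'); d=z['d']; im=z['im']; W=world('side',d)
m=win(290,420,40,165)&(d>0)&(W[...,2]>.035)&(W[...,2]<.065)&(im.min(2)>60)&(im.max(2)-im.min(2)<40)
m=big(m); q=W[m]
for _ in range(4):
    A=np.c_[q[:,:2]-[.534,-.215],np.ones(len(q))]; k=np.linalg.lstsq(A,q[:,2],rcond=None)[0]; r=np.abs(A@k-q[:,2]); q=q[r<max(.004,2*np.median(r))]
print(k.round(3),len(q),m.sum()); print(rect(W,m), q[:,1].min(),q[:,1].max(),q[:,0].min(),q[:,0].max())
cv2.imwrite('pics/c10.png',cv2.resize(im[40:180,280:440,::-1],(640,560),interpolation=cv2.INTER_CUBIC))
E
```

```text
[-0.008 -0.079  0.053] 1814 1939
ctr 535 -186 size 132 x 65 long-axis yaw -0.100  z 50 n 1939 -0.22358202378705183 -0.15130087557070993 0.4706129667383543 0.6010158654135862
```

View pics/c10.png

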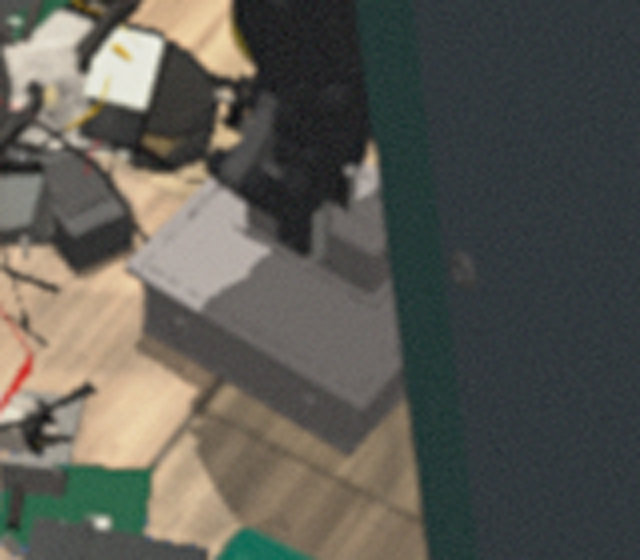

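I've now viewed 12 pictures, two over the limit of 10, so I won't open any more and will go by numbers. This last crop shows the lid squarely over the box, +y edge low, held about 12 mm above its seat. I'll lower it and release gently.

Call:
arm_command([
  [[0,-1.5,-4,0,0,0,-1],[0,0,-3,0,0,0,-1],[0,0,-2,0,0,0,-1],[0,0,0,0,0,0,-1],[0,0,0,0,0,0,-1]],
])

```text
t: 16.47
tcp_pos: [0.5348, -0.2158, 0.0218]
tcp_rot: [-3.082, 0.007, 3.057]
ft_force: [0.2, -0.4, -1.7]
width: 0.153
gripper_force: 58.7
```

```bash
sed -i 's/q=W\[m\]; A=.*/q=W[m]\nfor _ in range(4):\n    A=np.c_[q[:,:2]-[.534,-.215],np.ones(len(q))]; k=np.linalg.lstsq(A,q[:,2],rcond=None)[0]; r=np.abs(A@k-q[:,2]); q=q[r<max(.004,2*np.median(r))]\nprint("plane",k.round(3))/' chk.py; python3 chk.py 13
```

```text
16.4667 [ 0.53476156 -0.21578955  0.02178941] [-3.08206985  0.00681144  3.05676436] [ -0.  -74.7  33.1  -0.5  -0.2   0. ] [ 0.20717487 -0.43718559 -1.72384705] 0.15250978336176357
arm edge [0.274 0.177 0.319]
ctr 535 -189 size 132 x 63 long-axis yaw -0.095  z 42 n 1870
plane [-0.006 -0.071  0.044]
```

Call:
arm_command([
  [[0,0,-1,0,0,0,-1],[0,0,0,0,0,0,-0.4],[0,0,0,0,0,0,-0.3],[0,0,0,0,0,0,-0.2],[0,0,0,0,0,0,-0.1],[0,0,0,0,0,0,0],[0,0,0,0,0,0,0]],
])

```text
t: 17.1
tcp_pos: [0.5348, -0.2157, 0.0207]
tcp_rot: [-3.082, 0.007, 3.057]
ft_force: [0.4, -0.2, -0.6]
width: 0.497
gripper_force: 0.0
```

Call:
arm_command([
  [[0,0,10,0,0,0,0],[0,0,20,0,0,0,0],[0,0,25,0,0,0,0],[0,0,25,0,0,0,0],[0,0,25,0,0,0,0],[0,0,25,0,0,0,0]],
])

```text
t: 17.6
tcp_pos: [0.5346, -0.2156, 0.1528]
tcp_rot: [-3.082, 0.007, 3.057]
ft_force: [0.5, -0.4, 0.9]
width: 0.495
gripper_force: 0.0
```

Call:
arm_command([
  [[-6,28,0,0,0,0,0],[-6,28,0,0,0,0,0],[-6,28,0,0,0,0,0],[-6,28,0,0,0,0,0],[-6,28,0,0,0,0,0],[-6,28,0,0,0,0,0],[-6,28,0,0,0,0,0],[-6,28,0,0,0,0,0]],
])

```text
t: 18.27
tcp_pos: [0.4862, 0.0095, 0.1515]
tcp_rot: [-3.082, 0.007, 3.057]
ft_force: [0.4, 0.4, -0.6]
width: 0.498
gripper_force: 0.0
```

```bash
python3 chk.py 14; python3 - <<'E'
from h import *
im,d=shot('top','top14'); W=world('top',d); Z=W[...,2]
z=np.load('pics/side14.npz'); 
for n,W,d,w in(('top',W,d,win(430,515,160,255)),('side',world('side',z['d']),z['d'],win(300,415,60,165))):
    Z=W[...,2]
    m=big(w&(d>0)&(Z>.055)&(Z<.1)); print(n,'bar',rect(W,m))
    m=big(w&(d>0)&(Z>.03)&(Z<.047)); print(n,'plate',rect(W,m))
    q=W[m]
    for _ in range(4):
        A=np.c_[q[:,:2]-[.534,-.215],np.ones(len(q))]; k=np.linalg.lstsq(A,q[:,2],rcond=None)[0]; r=np.abs(A@k-q[:,2]); q=q[r<.005]
    print(n,'plane',k.round(4))
W=world('top',np.load('pics/top14.npz')['d']); print('adapter',rect(W,big(win(355,400,240,290)&(W[...,2]>.016)&(W[...,2]<.1))))
E
```

```text
18.2667 [0.48624253 0.00950878 0.1515276 ] [-3.08206413  0.00744978  3.05671379] [ -9.5 -58.2  36.9   0.1  -0.3  -1.5] [ 0.40671745  0.3883003  -0.60420076] 0.49820724094886637
arm edge [0.144 0.269 0.317]
ctr 533 -215 size 130 x 114 long-axis yaw -0.082  z 40 n 2241
plane [ 0.    -0.001  0.04 ]
top bar ctr 534 -217 size 70 x 15 long-axis yaw -0.077  z 69 n 373
top plate ctr 534 -218 size 131 x 113 long-axis yaw -0.088  z 40 n 4078
top plane [-0.0007 -0.0003  0.0402]
side bar ctr 532 -215 size 68 x 18 long-axis yaw -0.101  z 68 n 402
side plate ctr 533 -215 size 130 x 114 long-axis yaw -0.082  z 40 n 2276
side plane [ 0.0004 -0.0011  0.0404]Traceback (most recent call last):
  File "<stdin>", line 12, in <module>
  File "h.py", line 17, in big
    n,l,s,_=cv2.connectedComponentsWithStats(m.astype(np.uint8)); return l==1+np.argmax(s[1:,4])
                                                                              ~~~~~~~~~^^^^^^^^^
    return _wrapfunc(a, 'argmax', axis=axis, out=out, **kwds)
    return bound(*args, **kwds)
ValueError: attempt to get argmax of an empty sequence
```

The lid is seated level, with the plate top at 40 mm and tilt about 0.001 rad. It is within 3 mm of the box centre and square with it. I'll let the arm settle and hand in.

Call:
arm_command([
  [[0,0,0,0,0,0,0],[0,0,0,0,0,0,0],[0,0,0,0,0,0,0]],
])

```text
t: 18.62
tcp_pos: [0.4871, 0.0075, 0.1509]
tcp_rot: [-3.082, 0.007, 3.056]
ft_force: [-0.6, 0.0, 0.9]
width: 0.498
gripper_force: 0.0
```

```bash
python3 -c "
from h import *
print(env.sign_off())"
```

```text
the job is handed in; nothing more can be done
None
```

The job is handed in, with no verdict returned: the controller lay flat in the box before closing, and the lid measures level, square and within 3 mm of centre; the adapter was never touched, though its final position check failed to run, and I viewed 12 pictures against the limit of 10.

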